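# Lay the single-channel pipette on its rest

### The arm

A 6-joint arm with a two-finger parallel gripper is mounted at the origin on the work surface. World frame = base frame: x ahead of the robot, y to its left, z up, the work surface at z = 0. Lengths are in m, angles in rad, forces in N, time in s.
With the tool pointing down it reaches from about 0.35 to 0.85 m from the base axis. Payload 8.1 kg.
Tool frame: the origin (TCP) lies between the finger pads; the fingertips stand nose_length ahead of it and the grasp point (between the pads) lies 2 mm behind it (nose_length is the distance from the TCP to the fingertips, in m); z points along the fingers, x is the direction in which the jaws open and shut, and the axes are right-handed (so a half turn about z gives the same grasp; the last joint's range is limited). The gripper opens to 93 mm and grips with 3 to 60 N. Pads are 15 mm wide; open, the fingers measure 128 mm over their backs; the gripper's body (75 mm by 188 mm) begins 65 mm behind the grasp point.
Start: joints at [1.258, 0.13, 1.488, -0, 1.523, -0.085], TCP at [0.135, 0.585, 0.211] pointing down, gripper open.
Joint ranges: [-2.96, 2.96], [-0.89, 2.26], [0.02, 2.5], [-1.34, 4.48], [0, 2.73], [-2.66, 2.66]. Speed limits (rad/s): [2.39, 2.39, 2.79, 3.14, 3.14, 3.14].

### API

Orientations are given as a rotation vector (axis times angle).
In Python, from plant import * gives the robot as it stands.
- The arm moves only by the tool carry_out, never from a script. Its argument "steps" is a list of rows, each an object with "xyz": the shift along the world's x, y, z in cm, a list of three; "rot": the turn, a rotation vector about the world's x, y, z in degrees, a list of three. In form: [{"xyz": [tx, ty, tz], "rot": [rx, ry, rz]}, ...]. A call has 1 to 10 rows; each row is the pose to reach, as a shift and turn from the pose commanded when the call began; what a row does not reach only later rows make up. A row lasts 1/10 s, in which the tool goes at most 50 mm and 8.59 degrees, less where a joint would pass 70% of its speed; a pose out of reach is approached as far as the arm can. A call with a gripper value outside its range is refused whole. "grip" is the opening, from 0 (shut) to 1 (fully open), set as the call begins (left out, the last holds). The fingers move at their own pace and stop on an object; "force" is the grip in N (left out, the last holds). Time passes only in rows, so rows that repeat a pose let the fingers close. It gives the time, the measured TCP pose, the force and the opening at its end, in the units of the state.
- read_state(): the state, without advancing time (a new reading comes with each control period).
- read_camera(name): name is "scene" or "top" or "wrist"; returns the picture (400x640x3 uint8, red, green, blue); there is no depth.
- calibration(name): a dict with "fov_y" (degrees; the focal length in pixels is half the picture's height over the tangent of half this angle, whatever the lens; pixels are square), "cx", "cy" (the principal point, pixels), "xyz" and "attitude" of the camera in the world. Camera axes: x right, y down, z forward; pixel columns grow to the right and rows downward; lengths in m; the calibration is good to about 2 mm. A picture is of the moment at which its call begins: read the wrist's pose just before it. calibration takes no time and is no camera call; for the wrist camera it gives the pose at the moment of the call.
- close_job(): hands the job in, once; it reports no verdict.
The state is a dict: "t": time; "q": joint angles; "dq": joint speeds; "joint_torque": joint torques, N m; "tool_pos": TCP position; "orientation": TCP orientation; "force": force on the tool from outside, world axes, zero at the start; "wrist_torque": the same for the moment, N m; "opening": finger opening in m.
Only numpy, scipy, OpenCV 4.12 (cv2) and the standard library are available. Lean on these libraries where they do the work, as an engineer would, in place of code of your own. Each camera call takes 0.05 s, during which the arm holds its last target.

### The job

Put the single-channel pipette away: pick it up from the bench and lay it lengthwise across its two-pronged rest, so that it lies level, top face up as now, in both notches with its grip body about centred over the two uprights (either way round is fine). Set it down rather than dropping it, and leave the multichannel pipette where it is.

Things in the scene. Friction and masses are not known exactly. Their poses are not given: they have to be found in the camera images.
- pipette: Single-channel pipette, loose, 90-145 g, flat on the bench. Black grip body 150 x 30 wide x 30 high mm; at its +x end one grey tapered shaft, 20 mm thick, ending 159 mm from the origin; at -x a plunger to 93 mm and a finger hook 11 mm above the top, 66 mm from the origin. Origin: centre of the grip body's underside, within 15 mm of the centre of mass. x towards the tip, z up out of the top face.
- rest: Grey plastic rest, fixed to the bench. Base 120 x 80 x 8 mm; two uprights 10 mm thick stand at x = -42 and +42 mm, 74 mm clear between them for fingers. Each ends in a notch open upwards: flat floor 80 mm above the bench, 40 mm wide, lips flaring to 64 mm wide (75 outside) at 102 mm height. Origin: centre of the base's underside, at bench level; x runs through both notches, z up.
- multichannel: The other pipette, a loose bystander to leave alone: same black grip body (150 x 30 x 30 mm) but with a wide grey head, 90 mm wide, 28 mm high, ending 123 mm from the origin, and a row of eight nozzles to 144 mm at its +x end. Origin: centre of the grip body's underside; x towards the nozzles, z up.
Things that resemble listed ones, but are neither listed nor needed, are in the scene too. Leave any pink look-alike of the rest alone.

How it is judged:
By the outcome, as a careful person would: the job done as asked, in the order asked, and still so for the second after the job is handed in, with the robot touching nothing.
It also fails if it takes over 43 s, if anything falls off the work surface, if the arm or the gripper's body presses on something with over 40 N, if the wrist force passes 120 N, or if a joint passes its speed limit or range.

## Working session

There is one attempt and no reset: what is moved stays moved. The work goes in short steps, Python scripts to look and compute and a tool call to move; the robot and the scene stay as the last step left them, time stands still between calls to the robot, and variables do not carry over. Pictures are saved under pics/ and viewed, and the job is handed in when it is done.

Besides the shell and the picture viewer there is one more tool, called after "Emit:" as a command line: name --argument value ..., lists and objects as JSON in quotes. carry_out: Moves the arm, as the interface text tells. Its arguments: {"type":"object","properties":{"steps":{"type":"array","items":{"type":"object","properties":{"xyz":{"type":"array","items":{"type":"number"}},"rot":{"type":"array","items":{"type":"number"}}}}},"grip":{"type":"number"},"force":{"type":"number"}},"required":["steps"]}

```bash
ls; mkdir -p pics; python3 - <<'E'
from plant import *
import cv2
s=read_state(); print(s)
for n in ["scene","top","wrist"]:
    c=calibration(n); print(n,c)
    im=read_camera(n); cv2.imwrite(f"pics/{n}0.png",im[:,:,::-1])
E
```

```text
pics
{'t': 0.0, 'q': array([ 1.25758303e+00,  1.31158276e-01,  1.48928574e+00, -9.91205315e-06,
        1.52301022e+00, -8.54308295e-02]), 'dq': array([ 0.00024651,  0.00069224, -0.00033526,  0.00181973,  0.0020573 ,
       -0.00048779]), 'joint_torque': array([ 9.57526436e-05, -5.59847939e+01, -4.91759920e+01,  7.67010637e-02,
        3.54181929e-02, -1.70462372e-04]), 'tool_pos': array([0.13530696, 0.58393447, 0.20968565]), 'orientation': array([ 2.45869199e+00,  1.95394781e+00, -2.42677189e-03]), 'force': array([ 0.48850617, -0.29151429,  1.11527839]), 'wrist_torque': array([-0.04738845,  0.03810433, -0.02714369]), 'opening': 0.09295618011939208}
scene {'fov_y': 42.468748095563825, 'cx': 324.8506168064861, 'cy': 202.53511412560962, 'xyz': array([0.77191451, 0.48552589, 1.09252128]), 'attitude': array([-0.83945359, -2.77155933,  0.73801146])}
top {'fov_y': 47.1692915620917, 'cx': 318.6005916097424, 'cy': 203.034198557563, 'xyz': array([ 0.31228323, -0.00704459,  1.27211003]), 'attitude': array([-2.13882331,  2.19243906, -0.1293019 ])}
wrist {'fov_y': 62.15780544564804, 'cx': 319.6028833257129, 'cy': 199.59067130848302, 'xyz': array([0.06990192, 0.59855309, 0.3839045 ]), 'attitude': array([2.30444598, 1.83185869, 0.22008799])}
```

View pics/scene0.png

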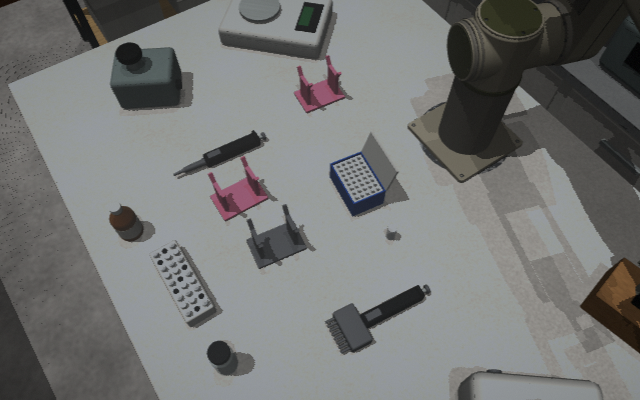

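View pics/top0.png

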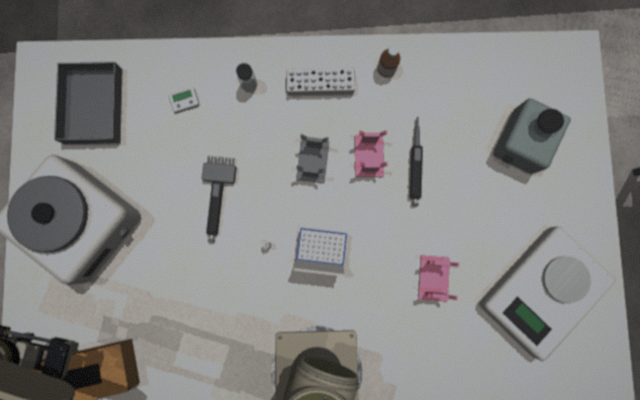

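View pics/wrist0.png

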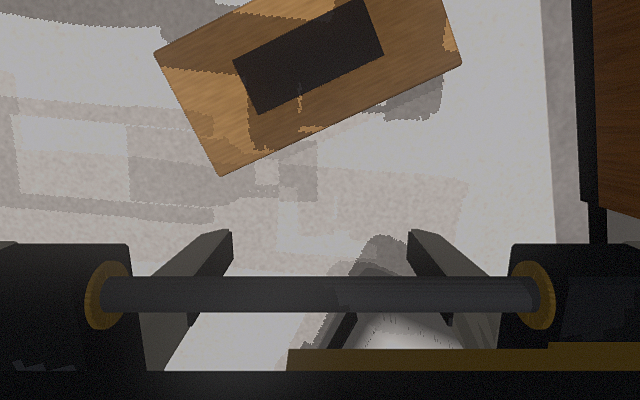

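Candidates: the single-channel pipette is at top px (416,165) / scene (230,152), a slim body with one tapered shaft. The wide-headed one at top (215,195) is the multichannel. The grey rest is at top (312,158) / scene (275,240). The pink look-alikes are at top (370,155) and (435,280). I'll enlarge to confirm, then measure.

```bash
cat > h.py <<'E'
import numpy as np, cv2
from scipy.spatial.transform import Rotation as R
from plant import *
def cam(n):
    c=calibration(n); f=200/np.tan(np.radians(c['fov_y'])/2)
    return f,c['cx'],c['cy'],np.array(c['xyz']),R.from_rotvec(c['attitude']).as_matrix()
def ray(C,uv,z):
    f,cx,cy,p,M=C; uv=np.atleast_2d(uv).astype(float)
    d=np.c_[(uv[:,0]-cx)/f,(uv[:,1]-cy)/f,np.ones(len(uv))]@M.T
    return p+d*((z-p[2])/d[:,2])[:,None]
def proj(C,P):
    f,cx,cy,p,M=C; q=(np.atleast_2d(P)-p)@M
    return np.c_[q[:,0]/q[:,2]*f+cx,q[:,1]/q[:,2]*f+cy]
E
python3 - <<'E'
import cv2
a=cv2.imread('pics/top0.png')[105:215,280:450]; b=cv2.imread('pics/scene0.png')[110:280,160:330]
cv2.imwrite('pics/c1.png',cv2.resize(a,None,fx=4.6,fy=4.6,interpolation=cv2.INTER_CUBIC))
cv2.imwrite('pics/c2.png',cv2.resize(b,None,fx=3.5,fy=3.5,interpolation=cv2.INTER_CUBIC))
E
```

```text
(no output)
```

View pics/c1.png

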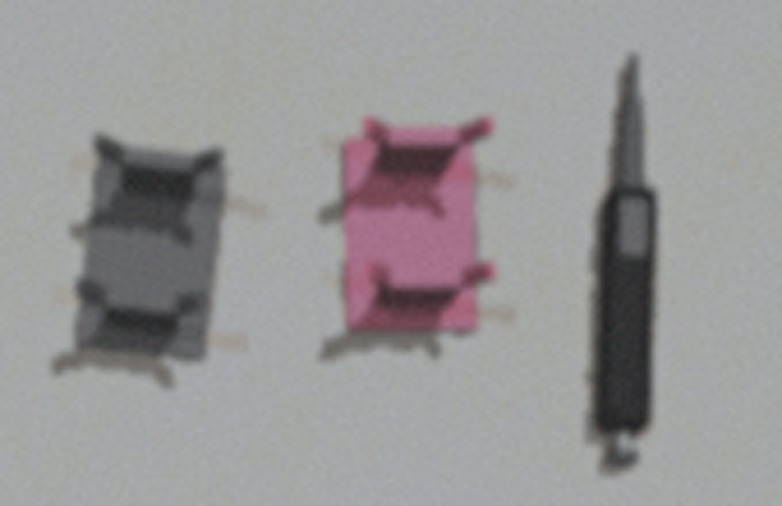

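View pics/c2.png

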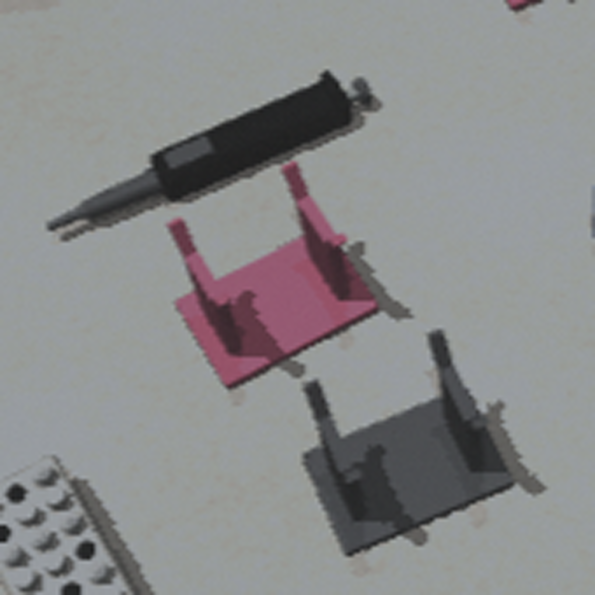

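Confirmed: the pipette is in crop 1 at (628,310), black body with one taper pointing up (+x world). The grey rest is at (150,260), and the pink one stands between them. Next I measure.

```bash
cat > meas.py <<'E'
from h import *
def rect(m,roi):
    k=np.zeros_like(m);x0,y0,x1,y1=roi;k[y0:y1,x0:x1]=m[y0:y1,x0:x1]
    n,l,s,c=cv2.connectedComponentsWithStats(k);i=1+np.argmax(s[1:,4]);
    return (l==i).astype(np.uint8)
E
python3 - <<'E'
from meas import *
print([k for k in dir() if 'nose' in k.lower()])
try: print(nose_length)
except Exception as e: print(e)
im={n:cv2.imread(f'pics/{n}0.png') for n in('top','scene')}
C={n:cam(n) for n in('top','scene')}
def show(n,roi,thr,lo=0):
    g=cv2.cvtColor(im[n],cv2.COLOR_BGR2GRAY).astype(int)
    sat=im[n].max(2).astype(int)-im[n].min(2)
    return g,sat
for n,roi in (('top',(395,110,435,210)),('scene',(165,120,275,185))):
    g,_=show(n,roi,0)
    m=rect(((g<60)*1).astype(np.uint8),roi)
    cn=max(cv2.findContours(m,0,cv2.CHAIN_APPROX_NONE)[0],key=len)
    r=cv2.minAreaRect(cn); b=cv2.boxPoints(r)
    print(n,'pip',m.sum(),r); print(b.round(1).tolist()); print(ray(C[n],b,0.03).round(4).tolist(), ray(C[n],b,0.0).round(4).tolist())
g=cv2.cvtColor(im['top'],cv2.COLOR_BGR2GRAY); print(g[165,400:432],g[165,290:335]); print(im['top'][165,305])
for n,roi in (('top',(294,128,334,188)),('scene',(240,200,320,275))):
    g=cv2.cvtColor(im[n],cv2.COLOR_BGR2GRAY)
    m=rect((g<115).astype(np.uint8),roi)
    cv2.imwrite(f'pics/m_{n}.png',cv2.resize(np.hstack([m[roi[1]:roi[3],roi[0]:roi[2]]*255,g[roi[1]:roi[3],roi[0]:roi[2]]]),None,fx=5,fy=5,interpolation=cv2.INTER_NEAREST))
print(proj(C['top'],[[0,0,0]]))
E
```

```text
['nose_length']
0.017
top pip 442 ((415.21453857421875, 171.56170654296875), (10.49729061126709, 53.05448532104492), 1.301952600479126)
[[409.3999938964844, 198.0], [410.6000061035156, 144.89999389648438], [421.1000061035156, 145.1999969482422], [419.8999938964844, 198.1999969482422]]
[[0.4615, -0.2647, 0.03], [0.6094, -0.275, 0.03], [0.608, -0.3041, 0.03], [0.4601, -0.2933, 0.03]] [[0.4651, -0.2709, 0.0], [0.6166, -0.2815, 0.0], [0.6152, -0.3113, 0.0], [0.4637, -0.3003, 0.0]]
scene pip 842 ((223.62109375, 153.20425415039062), (15.69257640838623, 88.65230560302734), 64.53665161132812)
[[180.1999969482422, 165.1999969482422], [260.29998779296875, 127.0999984741211], [267.0, 141.1999969482422], [187.0, 179.3000030517578]]
[[0.6689, -0.3077, 0.03], [0.4436, -0.301, 0.03], [0.4522, -0.252, 0.03], [0.6735, -0.2608, 0.03]] [[0.666, -0.3301, 0.0], [0.4343, -0.3232, 0.0], [0.4431, -0.2729, 0.0], [0.6707, -0.2818, 0.0]]
[164 168 166 165 167 163 169 165 151 114  69  45  41  47  50  52  52  46
  48  49  44  70 118 154 165 167 166 166 168 167 164 167] [169 167 166 168 168 162 143 118  99  91  96  97 102 102 102 106 103 101
 102 105 104 103 101 100  98 103 102 102 102 104 104 101 104 101 103 108
 128 152 169 164 166 168 166 168 164]
[107 107 103]
[[316.75550138 372.45310026]]
```

```bash
python3 - <<'E'
from meas import *
a=cv2.imread('pics/top0.png')[125:190,288:440]; b=cv2.imread('pics/scene0.png')[195:275,240:320]
cv2.imwrite('pics/d1.png',cv2.resize(a[:,:60],None,fx=9,fy=9,interpolation=cv2.INTER_CUBIC))
cv2.imwrite('pics/d2.png',cv2.resize(b,None,fx=7.4,fy=7.4,interpolation=cv2.INTER_CUBIC))
E
```

```text
(no output)
```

View pics/d1.png

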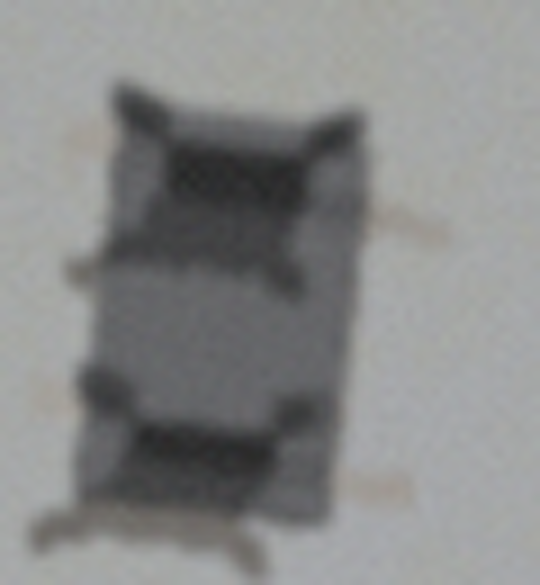

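View pics/d2.png

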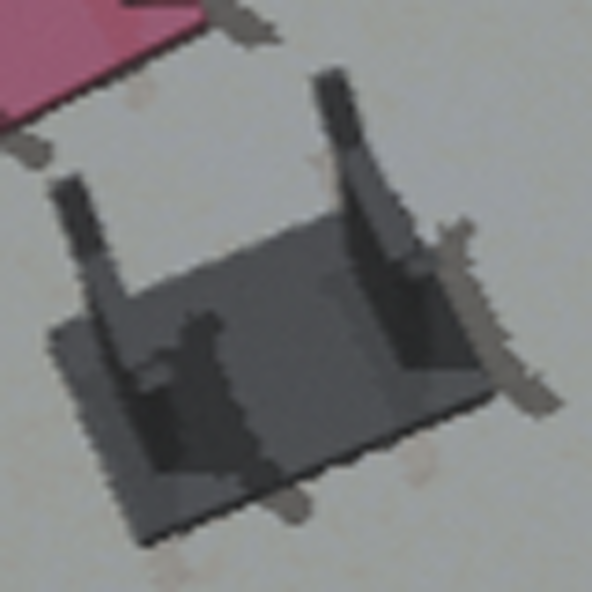

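Emit:
carry_out --steps '[{"xyz":[3,-4,1],"rot":[0,0,3]},{"xyz":[6,-8,3],"rot":[0,0,6]},{"xyz":[9,-12,5],"rot":[0,0,9]},{"xyz":[12,-16,7],"rot":[0,0,9]},{"xyz":[15,-20,9],"rot":[0,0,9]},{"xyz":[18,-24,9],"rot":[0,0,9]},{"xyz":[21,-28,9],"rot":[0,0,9]},{"xyz":[24,-32,9],"rot":[0,0,9]},{"xyz":[27,-36,9],"rot":[0,0,9]},{"xyz":[30,-40,9],"rot":[0,0,9]}]'

```text
t: 1.15
tool_pos: [0.427, 0.195, 0.3007]
orientation: [2.298, 2.142, 0.001]
force: [1.4, 0.7, 0.2]
opening: 0.0933
```

Emit:
carry_out --steps '[{"xyz":[3,-3.5,1],"rot":[0,0,0]},{"xyz":[6,-7,2],"rot":[0,0,0]},{"xyz":[9,-10.5,3],"rot":[0,0,0]},{"xyz":[12,-14,4],"rot":[0,0,0]},{"xyz":[15,-17.5,4],"rot":[0,0,0]},{"xyz":[18,-21,4],"rot":[0,0,0]},{"xyz":[21,-25,4],"rot":[0,0,0]},{"xyz":[24,-29,4],"rot":[0,0,0]},{"xyz":[27,-33,4],"rot":[0,0,0]},{"xyz":[27,-33,4],"rot":[0,0,0]}]'

```text
t: 2.15
tool_pos: [0.6974, -0.1388, 0.3337]
orientation: [-2.3, -2.131, 0.009]
force: [-0.2, 0.9, -0.3]
opening: 0.093
```

```bash
python3 - <<'E'
from meas import *
s=read_state(); print(s['tool_pos'],s['dq'].round(3))
c=calibration('wrist'); print(c)
im=read_camera('wrist'); cv2.imwrite('pics/wrist1.png',im[:,:,::-1]); import pickle; pickle.dump(cam('wrist'),open('w1.pkl','wb'))
C=cam('top'); u=lambda x,y:(288+x/9-.5,125+y/9-.5)
print('top base RB',ray(C,u(327,523),0.008),'LB',ray(C,u(77,506),.008))
lt=ray(C,[u(118,92),u(358,118),u(88,380),u(310,410)],.102);print(lt)
C=cam('scene'); u=lambda x,y:(240+x/7.4-.5,195+y/7.4-.5)
print('scene',ray(C,[u(50,333),u(143,545-8),u(497,393)],.008))
print(proj(cam('wrist'),[[.53,-.285,.03],[.55,.0,.0],[.42,-.28,0],[.7,-.3,0]]))
E
```

```text
[ 0.69736885 -0.13884613  0.33369949] [ 0.059 -0.106  0.097  0.029  0.017  0.044]
{'fov_y': 62.15780544564804, 'cx': 319.6028833257129, 'cy': 199.59067130848302, 'xyz': array([ 0.63177293, -0.13453899,  0.50832598]), 'attitude': array([2.17207914, 2.01313332, 0.23580529])}
top base RB [[ 0.51311426 -0.0323624   0.008     ]] LB [[0.52033189 0.04503785 0.008     ]]
[[ 0.62627903  0.02689317  0.102     ]
 [ 0.61689159 -0.04260869  0.102     ]
 [ 0.54152693  0.03728218  0.102     ]
 [ 0.5312105  -0.02645067  0.102     ]]
scene [[ 0.63031539 -0.04935778  0.008     ]
 [ 0.6406912   0.02685005  0.008     ]
 [ 0.52429673  0.04619435  0.008     ]]
[[200.23389965  52.21004937]
 [407.02980002  55.51895419]
 [198.81945688 -30.75660143]
 [214.66576896 174.38643706]]
```

View pics/wrist1.png

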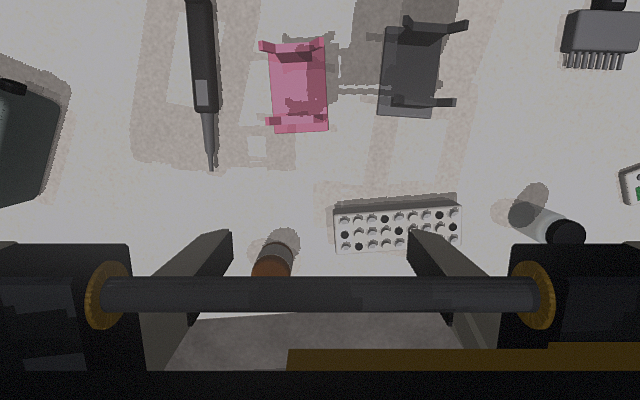

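```bash
python3 - <<'E'
from meas import *
import pickle
C=pickle.load(open('w1.pkl','rb'))
im=cv2.imread('pics/wrist1.png'); g=cv2.cvtColor(im,cv2.COLOR_BGR2GRAY)
for r in (10,30,50,70,90,100): print(r,g[r,180:228:1].tolist())
a=im[0:180,170:240]; b=im[10:140,240:480]
cv2.imwrite('pics/e1.png',cv2.resize(a,None,fx=3.3,fy=3.3,interpolation=cv2.INTER_CUBIC))
cv2.imwrite('pics/e2.png',cv2.resize(b,None,fx=3.3,fy=3.3,interpolation=cv2.INTER_CUBIC))
E
```

```text
10 [155, 157, 156, 155, 160, 155, 52, 38, 47, 47, 46, 49, 53, 49, 50, 52, 48, 49, 46, 48, 47, 48, 46, 48, 43, 45, 44, 39, 40, 45, 40, 39, 49, 86, 86, 84, 75, 116, 161, 155, 153, 158, 161, 164, 165, 160, 156, 158]
30 [169, 170, 169, 168, 169, 171, 182, 125, 48, 44, 48, 49, 47, 49, 52, 50, 53, 49, 47, 50, 45, 55, 55, 54, 50, 47, 47, 46, 46, 43, 41, 45, 39, 32, 111, 110, 103, 102, 112, 174, 170, 169, 170, 159, 152, 153, 157, 161]
50 [170, 170, 169, 168, 169, 170, 170, 173, 185, 80, 40, 44, 49, 51, 50, 54, 50, 52, 53, 51, 55, 52, 54, 50, 52, 58, 53, 52, 47, 51, 44, 42, 41, 42, 37, 81, 111, 110, 103, 110, 156, 156, 157, 156, 152, 149, 153, 155]
70 [168, 170, 168, 169, 169, 168, 170, 169, 169, 173, 178, 63, 42, 48, 52, 48, 52, 51, 55, 54, 56, 51, 56, 54, 55, 56, 54, 58, 53, 49, 43, 46, 43, 45, 44, 43, 57, 87, 88, 78, 71, 147, 157, 157, 157, 150, 152, 154]
90 [168, 172, 169, 170, 172, 169, 171, 167, 171, 171, 172, 176, 123, 49, 45, 53, 111, 109, 108, 108, 108, 107, 107, 108, 108, 109, 113, 82, 55, 55, 51, 47, 42, 47, 43, 47, 41, 35, 91, 86, 85, 73, 83, 159, 163, 163, 159, 154]
100 [167, 167, 170, 167, 169, 169, 169, 171, 170, 170, 169, 171, 183, 112, 44, 44, 62, 114, 110, 108, 107, 106, 107, 108, 109, 110, 111, 117, 73, 54, 53, 49, 47, 45, 46, 43, 41, 45, 52, 89, 87, 85, 71, 154, 157, 158, 156, 152]
```

View pics/e1.png

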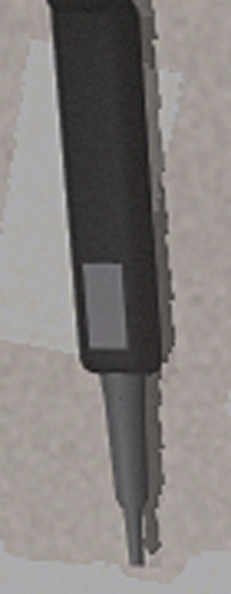

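View pics/e2.png

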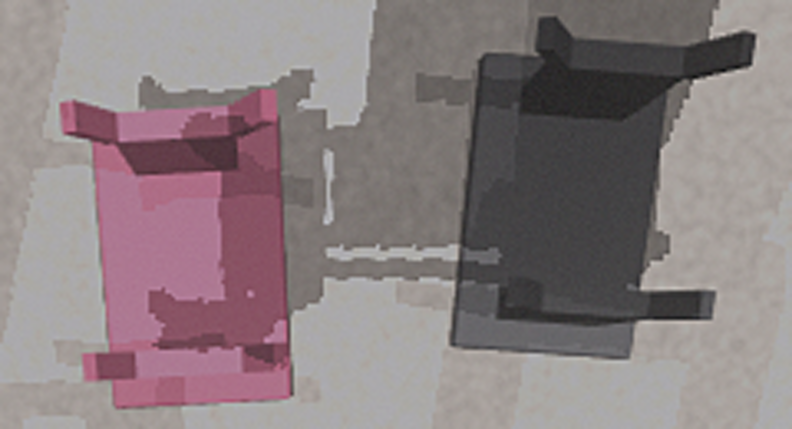

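```bash
python3 - <<'E'
from meas import *
import pickle
C=pickle.load(open('w1.pkl','rb'))
e=ray(C,[(185.6,10),(187,30),(188.8,50),(190.6,70),(192.3,90)],.03); print(e.round(4))
p=np.polyfit(e[:,0],e[:,1],1); th=np.arctan(p[0]);print('yaw',np.degrees(th))
rb=ray(C,[(212.6,10),(214.0,30),(215.3,50),(216.7,70),(218.2,90)],.0); print('right bottom',rb.round(4))
print('front', ray(C,[(206,112)],.03),ray(C,[(206,112)],.0),'tip',ray(C,[(170.+135/3.3,565/3.3)],.013))
ux=np.array([np.cos(th),np.sin(th)]); n=np.array([-ux[1],ux[0]])
front=ray(C,[(206,112)],.015)[0,:2]
# axis pts
ym=np.polyval(p,.5356)+.015/np.cos(th); print('axis y at x=.5356',ym)
u=lambda x,y:(240+x/3.3,10+y/3.3)
print('rest lips',ray(C,[u(547,17),u(752,36),u(712,292)],.102))
print('rest base',ray(C,[u(480,57),u(452,344),u(629,356)],.008))
print('pink lips',ray(C,[u(62,105),u(275,93),u(85,355),u(290,350)],.102))
print('pink base',ray(C,[u(115,406),u(292,392)],.008))
E
```

```text
[[ 0.4777 -0.296   0.03  ]
 [ 0.5016 -0.2982  0.03  ]
 [ 0.5261 -0.2999  0.03  ]
 [ 0.5513 -0.3016  0.03  ]
 [ 0.5772 -0.3035  0.03  ]]
yaw -4.25194389241864
right bottom [[ 0.4709 -0.2688  0.    ]
 [ 0.4963 -0.2707  0.    ]
 [ 0.5224 -0.2727  0.    ]
 [ 0.5492 -0.2746  0.    ]
 [ 0.5766 -0.2764  0.    ]]
front [[ 0.60763236 -0.28920897  0.03      ]] [[ 0.60619186 -0.29902856  0.        ]] tip [[ 0.69301526 -0.30065684  0.013     ]]
axis y at x=.5356 -0.2854471090163054
rest lips [[ 0.52397808 -0.02727917  0.102     ]
 [ 0.53499446  0.04207966  0.102     ]
 [ 0.61766153  0.03026675  0.102     ]]
rest base [[ 0.5125701  -0.03137956  0.008     ]
 [ 0.62832175 -0.04707877  0.008     ]
 [ 0.63935146  0.03136373  0.008     ]]
pink lips [[ 0.53915585 -0.19407626  0.102     ]
 [ 0.54078714 -0.12073766  0.102     ]
 [ 0.62276279 -0.19552525  0.102     ]
 [ 0.62651767 -0.12146083  0.102     ]]
pink base [[ 0.64408436 -0.19917739  0.008     ]
 [ 0.64385171 -0.11936926  0.008     ]]
```

Wrist view: pipette body front edge is at (206,112) and its tip at (211,171). The grey rest is at (415,65), and the pink lips come closest at (259,42). The pipette is about (0.534,-0.2865), yaw -4.2°. The rest is about (0.577,-0.001), yaw -8.4°. The gripper body could brush the pink lip at y≈-0.195, so I'll come down with the open jaws offset to -y.

Emit:
carry_out --steps '[{"xyz":[-3,-4,-3],"rot":[0,0,0]},{"xyz":[-6.5,-7,-6],"rot":[0,0,0]},{"xyz":[-10,-10,-9],"rot":[0,0,0]},{"xyz":[-13,-13,-11],"rot":[0,0,0]},{"xyz":[-16,-15,-13],"rot":[0,0,0]},{"xyz":[-17.1,-15.4,-16],"rot":[0,0,0]},{"xyz":[-17.1,-15.4,-18],"rot":[0,0,0]},{"xyz":[-17.1,-15.4,-18],"rot":[0,0,0]},{"xyz":[-17.1,-15.4,-18],"rot":[0,0,0]}]'

```text
t: 3.1
tool_pos: [0.5255, -0.2863, 0.1618]
orientation: [2.297, 2.142, 0.001]
force: [0.5, 0.2, 0.6]
opening: 0.0929
```

```bash
python3 - <<'E'
from h import *
s=read_state(); print(s['t'],s['tool_pos'],s['dq'].round(3)); M=R.from_rotvec(s['orientation']).as_matrix(); print(M.round(4), np.degrees(np.arctan2(M[1,0],M[0,0])))
cv2.imwrite('pics/wrist2.png',read_camera('wrist')[:,:,::-1])
E
```

```text
3.1 [ 0.52546203 -0.28631906  0.16181178] [ 0.006 -0.006 -0.044 -0.002  0.001 -0.001]
[[ 6.980e-02  9.976e-01  7.000e-04]
 [ 9.976e-01 -6.980e-02 -2.000e-04]
 [-1.000e-04  8.000e-04 -1.000e+00]] 85.99516350714609
```

View pics/wrist2.png

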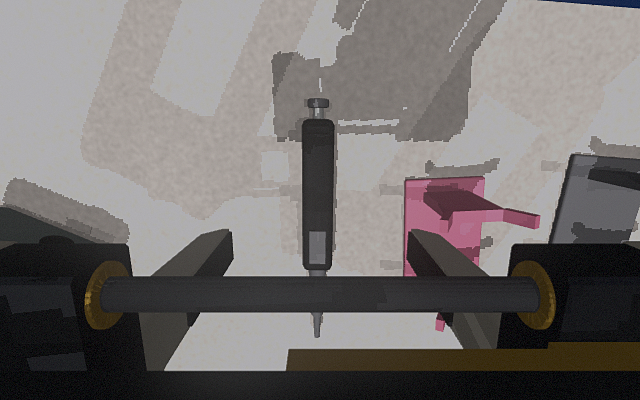

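```bash
python3 - <<'E'
from h import *
C=cam('wrist'); im=cv2.imread('pics/wrist2.png'); g=cv2.cvtColor(im,cv2.COLOR_BGR2GRAY)
for r in (140,180,220):
    row=g[r,296:342].astype(int); d=np.where(row<70)[0]; l,r2=d[0]+296-.5,d[-1]+296+.5
    print(r,l,r2,ray(C,[(l,r),(r2,r)],.03)[:,:2].round(4).tolist(),ray(C,[(r2,r)],0)[0,:2].round(4))
print(ray(C,[(317,119),(317,270)],.03).round(4),ray(C,[(318,98),(317,337)],.015).round(4))
print(g[110:128,317],g[260:280,312])
E
```

```text
140 301.5 333.5 [[0.4779, -0.3007], [0.4799, -0.2716]] [ 0.482  -0.2705]
180 301.5 333.5 [[0.5148, -0.3038], [0.5169, -0.2738]] [ 0.5225 -0.2729]
220 302.5 332.5 [[0.554, -0.306], [0.556, -0.2771]] [ 0.5655 -0.2766]
[[ 0.4603 -0.2853  0.03  ]
 [ 0.6075 -0.2958  0.03  ]] [[ 0.4415 -0.2831  0.015 ]
 [ 0.6957 -0.3022  0.015 ]]
[165 167 171 116 111 114 110 114  98  41  36  44  44  42  38  42  45  51] [110 114 115 102  52  52  51  54  49  39  81  98  95  94  94 100  60  47
  43  51]
```

Emit:
carry_out --steps '[{"xyz":[0.5,-1.4,-2],"rot":[0,0,0]},{"xyz":[0.9,-1.4,-5],"rot":[0,0,0]},{"xyz":[0.9,-1.4,-8],"rot":[0,0,0]},{"xyz":[0.9,-1.4,-11],"rot":[0,0,0]},{"xyz":[0.9,-1.4,-13],"rot":[0,0,0]},{"xyz":[0.9,-1.4,-13.8],"rot":[0,0,0]},{"xyz":[0.9,-1.4,-13.8],"rot":[0,0,0]},{"xyz":[0.9,-1.4,-13.8],"rot":[0,0,0]}]'

```text
t: 3.95
tool_pos: [0.5358, -0.3017, 0.0249]
orientation: [2.296, 2.14, 0.001]
force: [-0.1, -0.3, 0.5]
opening: 0.093
```

Emit:
carry_out --steps '[{"xyz":[0,0.2,-0.3],"rot":[0,0,0]},{"xyz":[0,0.2,-0.3],"rot":[0,0,0]},{"xyz":[0,0.2,-0.3],"rot":[0,0,0]},{"xyz":[0,0.2,-0.3],"rot":[0,0,0]},{"xyz":[0,0.2,-0.3],"rot":[0,0,0]},{"xyz":[0,0.2,-0.3],"rot":[0,0,0]},{"xyz":[0,0.2,-0.3],"rot":[0,0,0]},{"xyz":[0,0.2,-0.3],"rot":[0,0,0]}]' --grip 0.2 --force 25

```text
t: 4.75
tool_pos: [0.5342, -0.299, 0.0197]
orientation: [-2.298, -2.141, -0.0]
force: [-0.3, 0.7, 0.4]
opening: 0.0336
```

Emit:
carry_out --steps '[{"xyz":[0,0,0],"rot":[0,0,0]},{"xyz":[0,0,0],"rot":[0,0,0]},{"xyz":[0,0,0],"rot":[0,0,0]},{"xyz":[0,0,0],"rot":[0,0,0]}]' --grip 0.1 --force 25

```text
t: 5.15
tool_pos: [0.5342, -0.2991, 0.0197]
orientation: [2.299, 2.142, -0.0]
force: [0.7, 0.7, 1.2]
opening: 0.0291
```

```bash
python3 - <<'E'
from h import *
s=read_state(); print(s['tool_pos'],s['opening'])
cv2.imwrite('pics/wrist3.png',read_camera('wrist')[:,:,::-1])
cv2.imwrite('pics/scene3.png',cv2.resize(read_camera('scene')[100:280,140:340,::-1],None,fx=3,fy=3))
E
```

```text
[ 0.53420842 -0.29914372  0.01971722] 0.02906607021999256
```

View pics/wrist3.png

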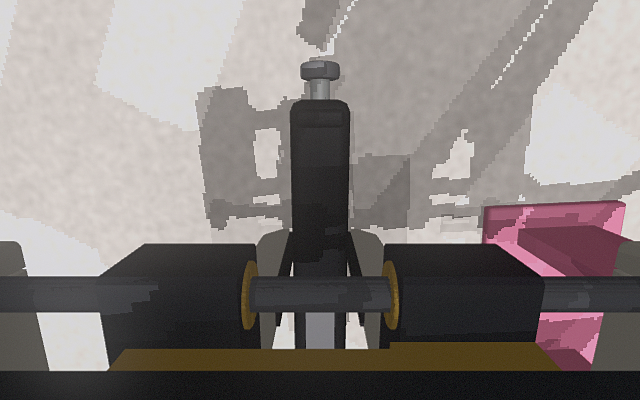

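View pics/scene3.png

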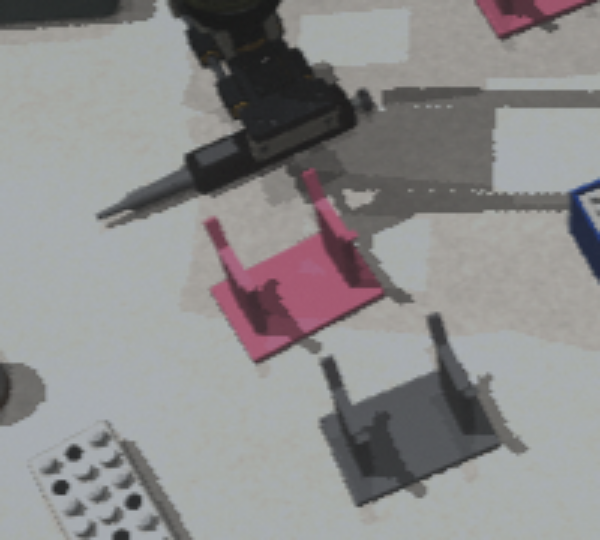

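Gripped, opening 29 mm, with the pipette aligned along the jaws (col 320). Lifting.

Emit:
carry_out --steps '[{"xyz":[0,0,1],"rot":[0,0,0]},{"xyz":[0,0,3],"rot":[0,0,0]},{"xyz":[0,0,6],"rot":[0,0,0]},{"xyz":[0,0,9],"rot":[0,0,0]},{"xyz":[0,0,12],"rot":[0,0,0]},{"xyz":[0,0,15],"rot":[0,0,0]},{"xyz":[0,0,16],"rot":[0,0,0]},{"xyz":[0,0,16],"rot":[0,0,0]},{"xyz":[0,0,16],"rot":[0,0,0]}]'

```text
t: 6.15
tool_pos: [0.5337, -0.2988, 0.1783]
orientation: [-2.298, -2.14, 0.001]
force: [-0.2, 0.1, -2.4]
opening: 0.0292
```

```bash
python3 - <<'E'
from h import *
s=read_state(); print(s['tool_pos'],s['opening'],s['force'])
C0=cam('wrist')
im=read_camera('wrist');cv2.imwrite('pics/wrist4.png',im[:,:,::-1])
im2=cv2.imread('pics/wrist3.png'); 
for n in (3,4):
    g=cv2.cvtColor(cv2.imread(f'pics/wrist{n}.png'),cv2.COLOR_BGR2GRAY); print(n,g[92:112,305].tolist()); print(g[150,284:356].tolist())
cv2.imwrite('pics/scene4.png',cv2.resize(read_camera('scene')[60:280,140:380,::-1],None,fx=3,fy=3)[:,:720])
# back end, top face z
z=s['tool_pos'][2]-.0197+.03
b=ray(C0,[(320,100)],z)[0]; d=s['tool_pos']-b; print('TCP ahead of back end',np.hypot(d[0],d[1]),b)
E
```

```text
[ 0.53366069 -0.29883483  0.17833694] 0.02923281526832125 [-0.24512199  0.11650633 -2.44177186]
3 [126, 141, 128, 132, 131, 133, 139, 91, 52, 54, 51, 53, 56, 50, 55, 52, 56, 50, 52, 54]
[131, 130, 133, 131, 133, 138, 87, 44, 45, 43, 48, 47, 48, 46, 51, 49, 52, 52, 49, 54, 51, 50, 53, 55, 53, 46, 50, 54, 54, 52, 51, 51, 55, 47, 50, 49, 50, 51, 51, 48, 45, 48, 44, 47, 50, 50, 48, 48, 50, 50, 48, 49, 48, 49, 48, 52, 44, 44, 47, 40, 41, 42, 39, 38, 32, 79, 145, 143, 143, 142, 137, 155]
4 [154, 155, 156, 156, 155, 157, 168, 109, 51, 56, 53, 56, 54, 58, 53, 55, 57, 53, 54, 54]
[199, 201, 203, 203, 204, 227, 155, 61, 53, 57, 57, 58, 59, 60, 58, 60, 60, 59, 57, 54, 58, 55, 58, 59, 59, 60, 59, 57, 56, 59, 60, 56, 59, 57, 56, 54, 55, 59, 57, 58, 58, 58, 55, 56, 59, 56, 58, 57, 59, 55, 58, 56, 56, 58, 56, 57, 57, 55, 54, 52, 50, 49, 51, 52, 44, 81, 143, 145, 146, 145, 144, 142]
TCP ahead of back end 0.07539748483039131 [ 0.45842039 -0.29396892  0.18863694]
```

View pics/wrist4.png

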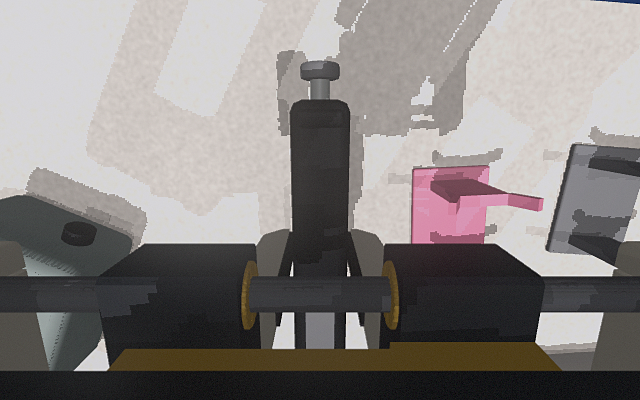

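View pics/scene4.png

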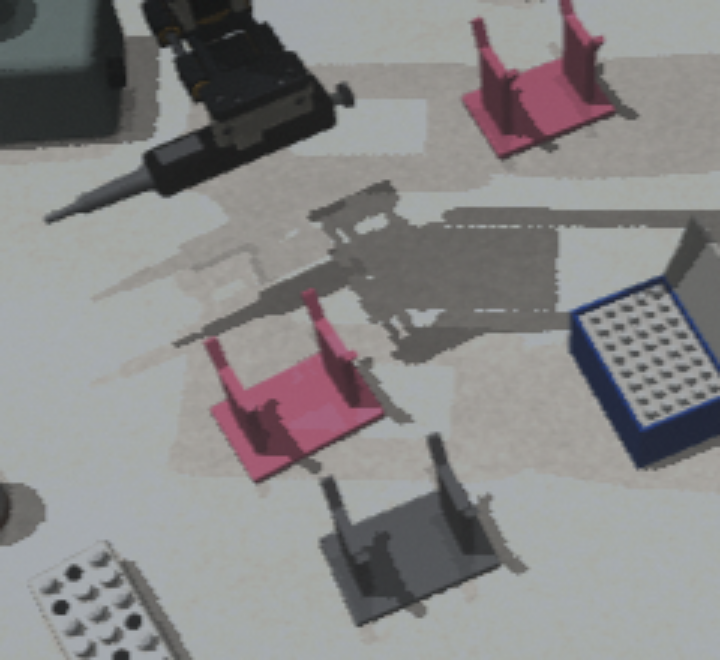

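Lifted level with no slip. The TCP is within about 1 mm of the grip body's centre. Carrying over the pink rest to the grey one.

Emit:
carry_out --steps '[{"xyz":[0.3,2,0.3],"rot":[0,0,0]},{"xyz":[0.9,6,0.5],"rot":[0,0,-1]},{"xyz":[1.5,10,0.5],"rot":[0,0,-2]},{"xyz":[2.1,14,0.5],"rot":[0,0,-3]},{"xyz":[2.7,18,0.5],"rot":[0,0,-4]},{"xyz":[3.3,22,0.5],"rot":[0,0,-4.3]},{"xyz":[3.8,26,0.5],"rot":[0,0,-4.3]},{"xyz":[4.2,28.5,0.5],"rot":[0,0,-4.3]},{"xyz":[4.3,29.8,0.5],"rot":[0,0,-4.3]},{"xyz":[4.3,29.8,0.5],"rot":[0,0,-4.3]}]'

```text
t: 7.25
tool_pos: [0.5765, 0.0002, 0.1834]
orientation: [-2.374, -2.055, 0.002]
force: [0.1, -0.5, -1.3]
opening: 0.029
```

Emit:
carry_out --steps '[{"xyz":[0,0,0],"rot":[0,0,0]},{"xyz":[0,0,0],"rot":[0,0,0]},{"xyz":[0,0,0],"rot":[0,0,0]}]'

```text
t: 7.55
tool_pos: [0.5771, -0.0025, 0.1846]
orientation: [2.379, 2.052, -0.0]
force: [-0.3, 0.2, -1.6]
opening: 0.029
```

```bash
python3 - <<'E'
from h import *
s=read_state(); print(s['t'],s['tool_pos'],s['opening'],s['force']);M=R.from_rotvec(s['orientation']).as_matrix(); print(np.degrees(np.arctan2(M[1,0],M[0,0])))
C0=cam('wrist'); im=read_camera('wrist');cv2.imwrite('pics/wrist5.png',im[:,:,::-1])
for n,(x0,y0,x1,y1) in (('scene',(190,150,350,290)),('top',(270,90,370,210))):
    cv2.imwrite(f'pics/{n}5.png',cv2.resize(read_camera(n)[y0:y1,x0:x1,::-1],None,fx=4.2,fy=4.2,interpolation=cv2.INTER_CUBIC))
E
```

```text
7.55 [ 0.57713586 -0.0025143   0.18462871] 0.028964519977707742 [-0.26141273  0.22095072 -1.59447817]
81.54889697622309
```

View pics/wrist5.png

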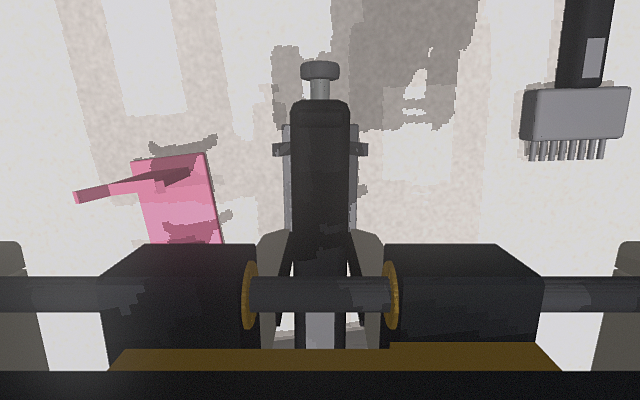

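View pics/scene5.png

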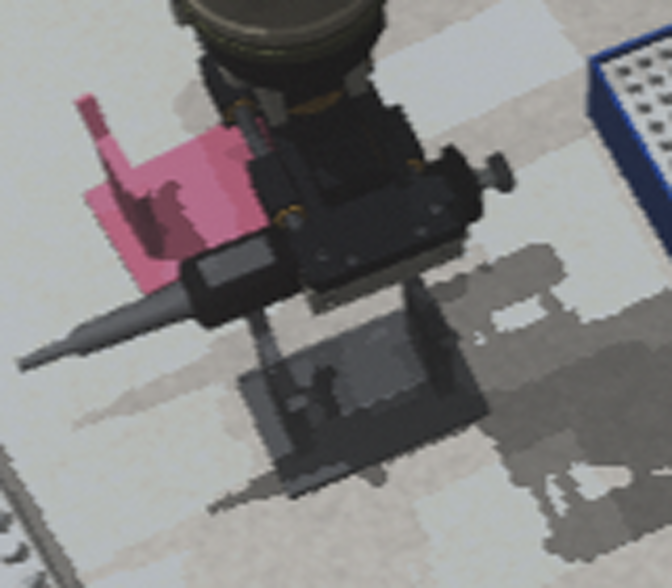

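View pics/top5.png

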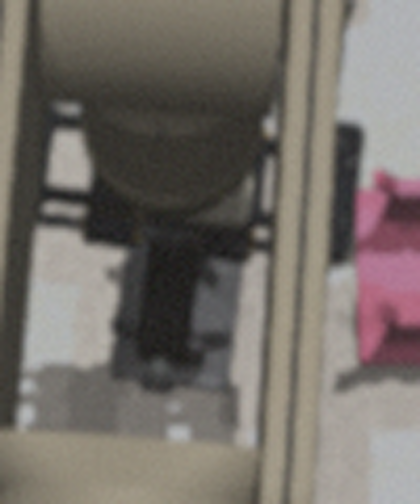

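Wrist view: the lips of the near upright are at cols 272–284 and 357–369 (centre 320.5). The body centre is at 319.7 at the same row, so it is aligned to about 1 mm. Lowering.

Emit:
carry_out --steps '[{"xyz":[0,0.1,-1.5],"rot":[0,0,0]},{"xyz":[0,0.1,-3.5],"rot":[0,0,0]},{"xyz":[0,0.1,-5],"rot":[0,0,0]},{"xyz":[0,0.1,-6.5],"rot":[0,0,0]},{"xyz":[0,0.1,-7.3],"rot":[0,0,0]},{"xyz":[0,0.1,-7.7],"rot":[0,0,0]},{"xyz":[0,0.1,-7.7],"rot":[0,0,0]},{"xyz":[0,0.1,-7.7],"rot":[0,0,0]},{"xyz":[0,0.1,-7.7],"rot":[0,0,0]}]'

```text
t: 8.6
tool_pos: [0.5779, -0.0002, 0.1087]
orientation: [2.376, 2.053, 0.002]
force: [-0.1, 0.8, -0.8]
opening: 0.0291
```

```bash
python3 - <<'E'
from h import *
s=read_state(); print(s['t'],s['tool_pos'],s['opening'],s['force'],s['wrist_torque'])
im=read_camera('wrist');cv2.imwrite('pics/wrist6.png',im[60:260,220:420,::-1].repeat(3,0).repeat(3,1)[:600])
E
```

```text
8.6 [ 5.77904050e-01 -1.72551866e-04  1.08722924e-01] 0.02906810716552486 [-0.1129854   0.80598576 -0.7905143 ] [-0.01719086 -0.00610759 -0.04938445]
```

View pics/wrist6.png

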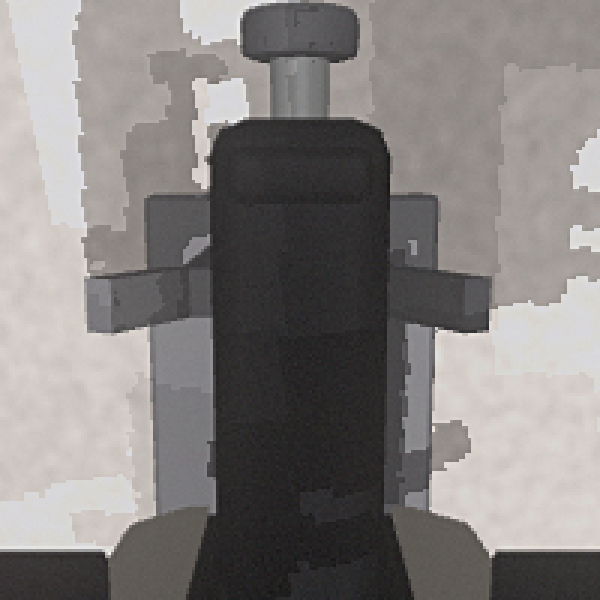

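```bash
python3 - <<'E'
from h import *
C=cam('wrist'); s=read_state(); t=s['tool_pos']; u=lambda x,y:(220+x/3,60+y/3)
P=ray(C,[u(87,277),u(490,277),u(87,332),u(490,330)],.102); Q=ray(C,[u(215,277),u(386,277)],.119-.005)
th=np.radians(-8.4); ux=np.array([np.cos(th),np.sin(th)]); n=np.array([-ux[1],ux[0]])
for a in (P,Q): print(((a[:,:2]-t[:2])@ux).round(4),((a[:,:2]-t[:2])@n).round(4))
E
```

```text
[-0.049  -0.049  -0.0389 -0.0394] [-0.0391  0.0337 -0.0396  0.0342]
[-0.0502 -0.0502] [-0.0149  0.0139]
```

Emit:
carry_out --steps '[{"xyz":[-0.1,-0.2,0],"rot":[0,0,0]},{"xyz":[-0.1,-0.2,-0.2],"rot":[0,0,0]},{"xyz":[-0.1,-0.2,-0.4],"rot":[0,0,0]},{"xyz":[-0.1,-0.2,-0.55],"rot":[0,0,0]},{"xyz":[-0.1,-0.2,-0.7],"rot":[0,0,0]},{"xyz":[-0.1,-0.2,-0.75],"rot":[0,0,0]},{"xyz":[-0.1,-0.2,-0.75],"rot":[0,0,0]},{"xyz":[-0.1,-0.2,-0.75],"rot":[0,0,0]}]'

```text
t: 9.45
tool_pos: [0.5762, -0.0021, 0.1002]
orientation: [2.377, 2.054, 0.0]
force: [0.1, 0.4, -0.5]
opening: 0.0293
```

```bash
python3 - <<'E'
from h import *
s=read_state(); print(s['t'],s['tool_pos'],s['opening'],s['force'],s['wrist_torque'])
im=read_camera('wrist');cv2.imwrite('pics/wrist7.png',im[60:260,220:420,::-1].repeat(3,0).repeat(3,1)[:600])
im=read_camera('scene');cv2.imwrite('pics/scene7.png',cv2.resize(im[170:290,200:350,::-1],None,fx=4.5,fy=4.5,interpolation=cv2.INTER_CUBIC))
E
```

```text
9.45 [ 0.57623869 -0.00213069  0.10024479] 0.029308410156328565 [ 0.08904174  0.39712118 -0.52763033] [-0.01262823  0.03710794 -0.04366913]
```

View pics/wrist7.png

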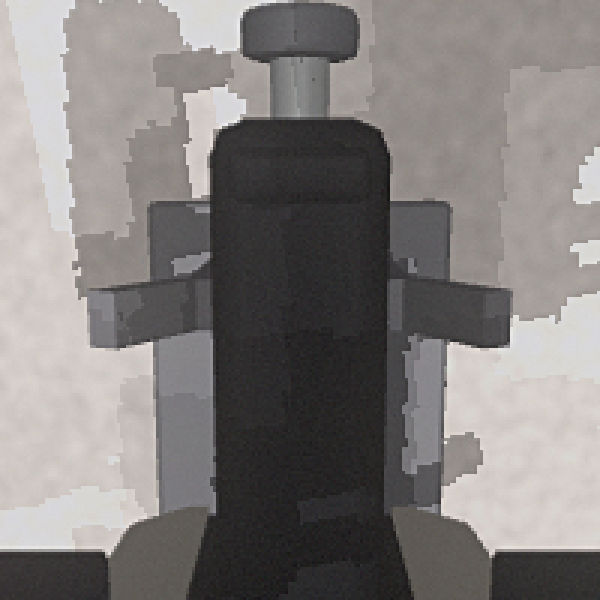

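View pics/scene7.png

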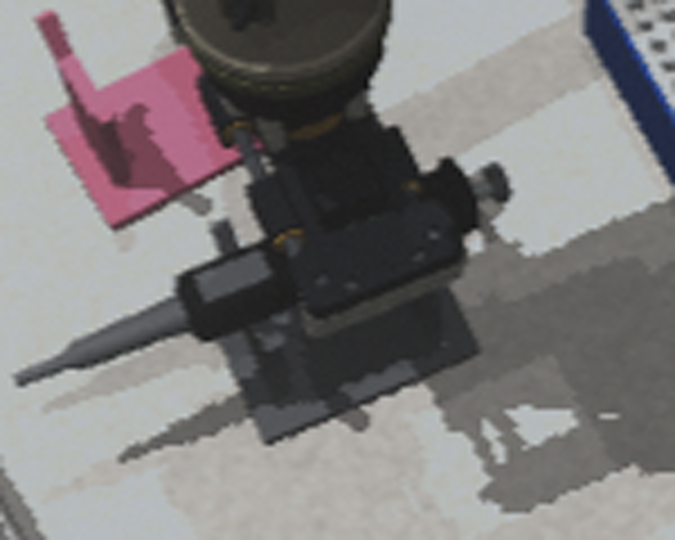

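Lips span 89–511 (centre 300) and the body centre is 300, so it is centred laterally. Now the last millimetre, until contact.

Emit:
carry_out --steps '[{"xyz":[0,0,-0.05],"rot":[0,0,0]},{"xyz":[0,0,-0.1],"rot":[0,0,0]},{"xyz":[0,0,-0.1],"rot":[0,0,0]},{"xyz":[0,0,-0.1],"rot":[0,0,0]}]'

```text
t: 9.95
tool_pos: [0.5764, -0.0021, 0.0997]
orientation: [2.377, 2.054, 0.0]
force: [-2.1, 0.7, 3.9]
opening: 0.0292
```

Contact (about +5 N). Releasing.

Emit:
carry_out --steps '[{"xyz":[0,0,0],"rot":[0,0,0]},{"xyz":[0,0,0],"rot":[0,0,0]},{"xyz":[0,0,0],"rot":[0,0,0]},{"xyz":[0,0,0],"rot":[0,0,0]},{"xyz":[0,0,0],"rot":[0,0,0]},{"xyz":[0,0,0],"rot":[0,0,0]},{"xyz":[0,0,0],"rot":[0,0,0]},{"xyz":[0,0,0],"rot":[0,0,0]}]' --grip 0.75

```text
t: 10.75
tool_pos: [0.5762, -0.0021, 0.0992]
orientation: [-2.377, -2.054, -0.0]
force: [0.7, -0.5, 0.7]
opening: 0.0698
```

```bash
python3 - <<'E'
from h import *
s=read_state(); print(s['t'],s['tool_pos'],s['opening'],s['force'],s['wrist_torque'])
im=read_camera('wrist');cv2.imwrite('pics/wrist8.png',im[:,:,::-1])
E
```

```text
10.75 [ 0.57622266 -0.00213097  0.09923201] 0.06976507556353448 [ 0.66003681 -0.50628076  0.65893149] [0.13244855 0.05645108 0.02559615]
```

View pics/wrist8.png

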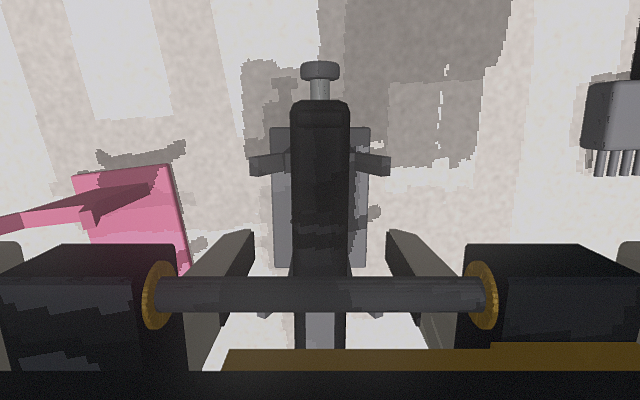

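Released: jaws clear on both sides, pipette unmoved. Rising straight up.

Emit:
carry_out --steps '[{"xyz":[0,0,0.5],"rot":[0,0,0]},{"xyz":[0,0,2],"rot":[0,0,0]},{"xyz":[0,0,5],"rot":[0,0,0]},{"xyz":[0,0,8],"rot":[0,0,0]},{"xyz":[0,0,12],"rot":[0,0,0]},{"xyz":[0,0,16],"rot":[0,0,0]},{"xyz":[0,0,20],"rot":[0,0,0]},{"xyz":[0,-4,22],"rot":[0,0,0]},{"xyz":[0,-8,22],"rot":[0,0,0]},{"xyz":[0,-12,22],"rot":[0,0,0]}]'

```text
t: 11.8
tool_pos: [0.5768, -0.1233, 0.3226]
orientation: [2.373, 2.053, 0.004]
force: [0.8, -0.4, -0.9]
opening: 0.0701
```

Emit:
carry_out --steps '[{"xyz":[0,-4,0],"rot":[0,0,0]},{"xyz":[0,-8,0],"rot":[0,0,0]},{"xyz":[0,-12,0],"rot":[0,0,0]},{"xyz":[0,-16,0],"rot":[0,0,0]},{"xyz":[0,-20,0],"rot":[0,0,0]},{"xyz":[0,-20,0],"rot":[0,0,0]},{"xyz":[0,-20,0],"rot":[0,0,0]}]'

```text
t: 12.5
tool_pos: [0.5759, -0.323, 0.3201]
orientation: [2.379, 2.051, 0.001]
force: [-0.4, 0.3, 0.7]
opening: 0.0694
```

```bash
python3 - <<'E'
from h import *
s=read_state(); print(s['t'],s['tool_pos'],s['force'])
im=read_camera('top');cv2.imwrite('pics/top9.png',im[:,:,::-1]);cv2.imwrite('pics/top9c.png',cv2.resize(im[90:210,260:380,::-1],None,fx=5,fy=5,interpolation=cv2.INTER_CUBIC))
im=read_camera('scene');cv2.imwrite('pics/scene9f.png',im[:,:,::-1]);cv2.imwrite('pics/scene9.png',cv2.resize(im[170:290,200:350,::-1],None,fx=4.5,fy=4.5,interpolation=cv2.INTER_CUBIC))
E
```

```text
12.5 [ 0.57589253 -0.32302648  0.32005008] [-0.40169152  0.25521433  0.72627285]
```

View pics/top9c.png

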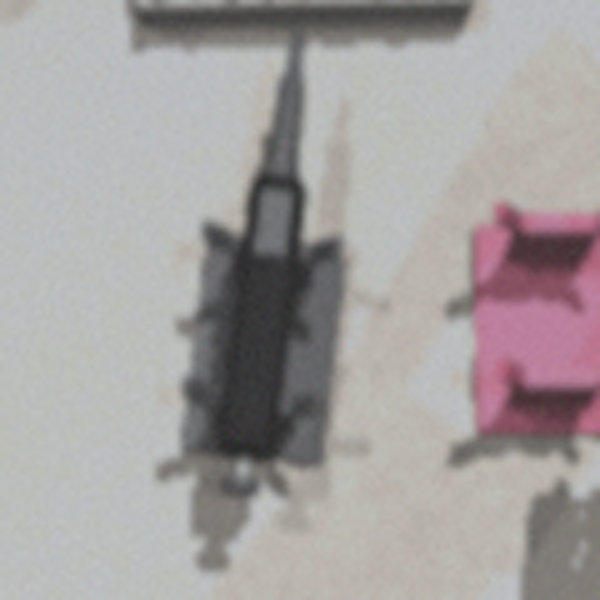

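View pics/scene9.png

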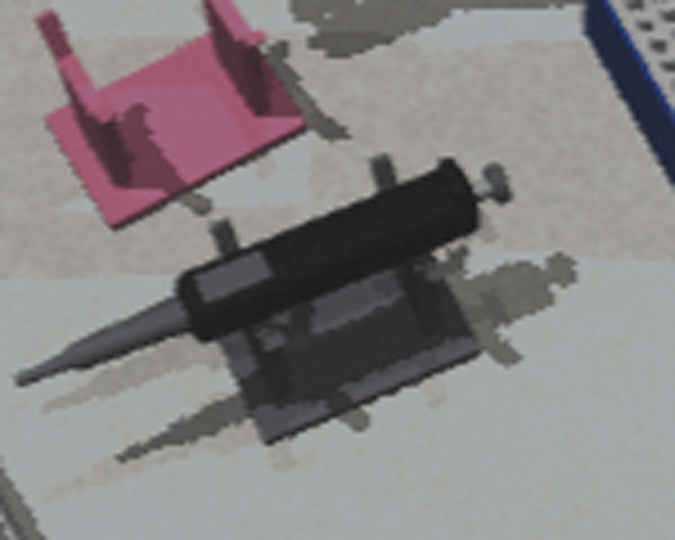

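View pics/scene9f.png

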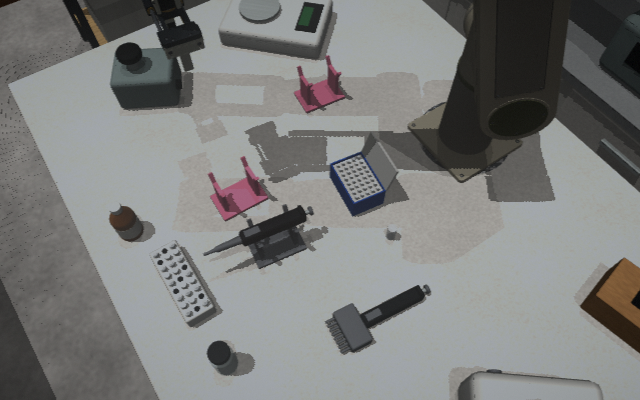

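The pipette lies in both notches: top crop body from (275,180) to (245,455), scene crop (325,250). The multichannel at (405,305) and both pink rests have not moved. One numeric check of centring and level, then I hand in.

```bash
python3 - <<'E'
from h import *
C=cam('top'); u=lambda x,y:(260+x/5-.5,90+y/5-.5)
f,b=ray(C,[u(276,178),u(245,457)],.108); print('top body ends',f[:2],b[:2],'mid',(f+b)[:2]/2,'len',np.linalg.norm(f-b))
# tip height: nearest point between top and scene rays
S=cam('scene'); v=lambda x,y:(200+x/4.5-.5,170+y/4.5-.5)
def tri(a,c):
    A0,A1=ray(C,[a],0)[0],ray(C,[a],.2)[0];B0,B1=ray(S,[c],0)[0],ray(S,[c],.2)[0]
    t=np.linalg.lstsq(np.c_[A1-A0,-(B1-B0)],B0-A0,rcond=None)[0]; return A0+t[0]*(A1-A0),B0+t[1]*(B1-B0)
print('plunger',tri(u(240,478),v(497,185)))
print('tip',tri(u(298,35),v(18,381)))
s=read_state(); print(s['t'],abs(s['dq']).max()); close_job()
E
```

```text
top body ends [ 0.64948242 -0.01053621] [0.50263457 0.00894289] mid [ 0.5760585  -0.00079666] len 0.14813415124375046
plunger (array([0.49270168, 0.01185285, 0.1020303 ]), array([0.49136663, 0.01303708, 0.10184357]))
tip (array([ 0.73107092, -0.02414106,  0.09459449]), array([ 0.7336854 , -0.02620635,  0.09555433]))
12.6 0.015541650293365208
the job is handed in; nothing more can be done
```

I picked up the single-channel pipette at the middle of its grip body and carried it over the pink look-alike. I lowered it into the grey rest until light contact (about 5 N), released it, backed off and handed in at 12.6 s.

- **Centring:** in the last pictures the body lies in both notches, centred at (0.576, -0.001). I measured the rest's centre at about (0.577, -0.001).
- **Direction:** yaw is about -7.6° from the top view, against -8.4° measured for the rest.
- **Level:** the plunger shows at about 102 mm height and the tip at about 95 mm. That fits lying level with the body's underside near 80 mm. I picked those points by eye, so this check is rough: a few millimetres, with the two views up to 3 mm apart.
- **Everything else:** the multichannel and both pink rests looked unmoved, and the gripper was well clear.

While the jaws closed, the pipette slid about 10 mm on the bench. I had offset the jaws so the gripper body would miss the pink lip. None of the checks I ran failed.

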